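# Press a grinding cup into the sample mill, turn it home and hold it running

## Robot

A 6-joint arm with a two-finger parallel gripper is mounted at the origin on the work surface. World frame = base frame: x ahead of the robot, y to its left, z up, the work surface at z = 0. Lengths are in m, angles in rad, forces in N, time in s.
With the tool pointing down it reaches from about 0.35 to 0.8 m from the base axis. Payload 7.3 kg.
Tool frame: the origin (TCP) lies between the finger pads; the fingertips stand 25 mm ahead of it and the grasp point (between the pads) lies 6 mm ahead of it (r.tip_extent is the distance from the TCP to the fingertips, in m); z points along the fingers, y is the direction in which the jaws open and shut (so a half turn about z gives the same grasp; the last joint's range is limited). The gripper opens to 85 mm and grips with 20 to 120 N. Pads are 22 mm wide; open, the fingers measure 114 mm over their backs; the gripper's body (76 mm by 85 mm) begins 54 mm behind the grasp point. The pads swing forward as they close: fully open they stand 13 mm farther back than shut.
Start: joints at [1.012, 0.342, 1.524, -0, 1.275, -0.146], TCP at [0.211, 0.481, 0.256] pointing down, gripper open.
Joint ranges: [-2.53, 2.53], [-0.77, 2.02], [0.04, 2.7], [-1, 4.14], [0.28, 2.66], [-3.11, 3.11]. Speed limits (rad/s): [2.57, 2.57, 3.14, 3.14, 3.14, 3.14].

## Interface

Orientations are given as a unit quaternion [x, y, z, w].
In Python, from workcell import r, command_gripper, optics gives the robot as it stands. The module is installed in compiled form; this text tells all that it offers. Calls block until the motion is done:
- r.reach(position, orientation): joint-space move of the TCP to a pose.
- r.move_straight(position, orientation=None, speed=0.15, max_force=None): straight line of the TCP; orientation=None keeps the orientation; speed is the mean speed in m/s. With max_force (N) it stops when the force on the tool has changed by that much, and returns True; else False.
- r.movej(angles): joint-space move.
- command_gripper(opening, force=None): finger opening in m; force is the grip in N (None keeps the last); returns when the fingers have stopped.
- r.hold(seconds).
- r.solve_ik(position, orientation): joint angles nearest the present ones, or None.
- r.read_state(): the state.
- optics.get_image(name): name is "scene" or "top"; returns (picture, depth): 420x560x3 uint8, red, green, blue; 420x560 float32, m along the optical axis (not along the pixel's ray), 0 where there is no reading.
- optics.camera_model(name): a dict with "K" (3x3 intrinsics, pixels), "k1" (the pictures are not rectified: a ray, as slopes to the right and down, at radius r is drawn at 1 + k1 r^2 times it, then the intrinsics apply), "R" (3x3) and "t" (3): a world point X has camera coordinates R X + t. Camera axes: x right, y down, z forward; pixel columns grow to the right and rows downward; lengths in m; the calibration is good to about 2 mm. A picture is of the moment at which its call begins. camera_model takes no time and is no camera call.
A pose or a line that the arm cannot do raises r.PlanningError and nothing moves.
- r.finish_job(): hands the job in, once; it reports no verdict.
The state is a dict: "time_s": time; "joint_positions": joint angles; "dq": joint speeds; "tau": joint torques, N m; "eef_pos": TCP position; "eef_rot": TCP orientation; "contact_force": force on the tool from outside, world axes, zero at the start; "torque": the same for the moment, N m; "grip_width": finger opening in m.
Only numpy, scipy, OpenCV 4.12 (cv2) and the standard library are available. Lean on these libraries where they do the work, as an engineer would, in place of code of your own. Each camera call takes 0.05 s, during which the arm holds its last target. There are 200 camera calls.

## Task

Take the grinding cup with the blue cap to the sample mill, keeping it upright, enter its two brass lugs in the socket's slots at the white marks, push it down against the spring and turn it clockwise (seen from above) about a quarter turn to the stop, where its lugs point at the red marks. The mill runs only while the cup is held like that, so finish still gripping the cup, turned home and pressed well down against the spring, and do not let go. Leave the other cups and everything else on the bench where they are.

Things in the scene. Friction and masses are not known exactly. Their poses are not given: they have to be found in the camera images.
- cup_blue: the loaded grinding cup: closed, about 0.32 kg, stands upright. Origin: centre of its underside, z up. Round steel body 54 mm across, 26 to 102 mm up (blue cap from 88 up), can be gripped at any angle; below it a grey neck 48 mm across, 26 mm high. White ridge on the cap along the cup's x, 7 mm wide, 102 to 106 mm up.
- cup_blue_lug (a point): outer end of the cup's brass lug on its own +x, 31 mm from the axis, 5 mm above the underside. An equal lug is on -x; both are 10 mm wide and lie 2 to 8 mm above the underside, in line with the white ridge. A half turn of the cup makes no difference.
- mill: sample mill, fixed: cream housing 200 (x) by 140 mm (y), top 98 mm above the bench, teal panel and black knob on its -x side. Origin: centre of its underside, z up. On top, with its axis at x +20 mm, y 0 of the mill, an aluminium collar 88 to 94 mm across, up to 135 mm above the bench: the bayonet socket.
- socket (a point): centre of the socket's mouth at rim height, 135 mm up. Bore 67 mm; at the rim an inward flange 5 mm thick with a round hole of 53 mm and two slots 16 mm wide along the mill's +x and -x (white marks). Lugs enter there: cup x along mill x or half a turn off. Lugs have room down to 27 mm below the rim.
- red_mark (a point): one of two red marks on the rim, 39 mm from the socket's axis; the other is opposite. With the underside over 13 mm below the rim (lugs under the flange) the cup turns clockwise from above (yaw decreasing) by 80 degrees (1.40 rad) from the slots to a stop, lugs then pointing at the red marks. It cannot turn the other way.
- drive_plate (a joint): sprung black plate in the socket that the cup's underside presses, 42 mm across; value = m pressed down, 0 (its top 9 mm below the rim) to 0.012 (bottomed). Spring: 6.4 N at 0, plus 0.8 N per mm, 16 N at 12 mm. A turned cup let go springs up to 0.004 (lugs against the flange); the mill runs from 0.0065 on (underside 15.5 mm below the rim).
- cup_red: grinding cup of the same shape and size with a red cap. Not to be moved. Origin: centre of its underside.
- cup_yellow: grinding cup of the same shape and size with a yellow cap. Not to be moved. Origin: centre of its underside.
- wash_bottle: white wash bottle, 66 mm in diameter, 115 mm to the shoulder, 180 mm to the top of its bent spout, beyond the cups. Origin: centre of its underside.
- amber_bottle: amber glass bottle with black cap, 60 mm in diameter, 130 mm high. Origin: centre of its underside.
- magnifier: magnifying glass lying flat, lens ring 82 mm across, red handle 95 mm long towards its -x, up to 16 mm high. Origin: under the middle of the lens.
- cup_brush: cleaning brush lying flat on the bench, handle towards its -x. Origin: under its middle.
- caliper: steel caliper lying flat, 235 mm long, up to 12 mm high. Origin: near the middle of its beam.
Things that resemble listed ones, but are neither listed nor needed, are in the scene too. What is shaped like the cup_blue but pink or turquoise is not meant.

How it is judged:
On the way, in this order (a step that is already met when the one before it is completed fails the run):
1. the blue cup's lugs have entered the slots at the white marks and it is pushed down against the spring (horizontal distance between cup_blue and socket below 0.005 m and angle between cup_blue's own z axis and vertical below 0.08 rad and angle between the x axis of cup_blue and the x axis of mill, either way round below 0.3 rad and value of joint drive_plate above 0.003 m), for 0.05 s.
2. the blue cup is turned clockwise to the stop, lugs under the flange, and pressed down (horizontal distance between cup_blue and socket below 0.005 m and angle between cup_blue's own z axis and vertical below 0.08 rad and angle between the x axis of cup_blue and the x axis of mill, either way round above 1.22 rad and value of joint drive_plate above 0.0065 m and z of cup_blue in the frame of socket below -0.0145 m), for 0.2 s.
At the end, for the whole second after the job is handed in: the blue cup is upright in the socket (axis within 5 mm, tilt under 0.08 rad), turned at least 70 of the 80 degrees, gripped by the robot and pressing the drive plate 6.5 mm or more down (underside 14.5 mm below the rim), at rest; other loose things within 30 mm of their starts (all of step 2 and contact force between the fingers and cup_blue above 3 N and contact force between cup_blue and mill above 8 N and linear speed of cup_blue below 0.02 m/s and distance of each of cup_red, cup_yellow, wash_bottle, amber_bottle, magnifier, cup_brush, caliper from where it was at the start of the episode below 0.03 m); the arm keeps its last pose, push and grip.
It fails at once if the blue cup is tipped by more than 0.5 rad (angle between cup_blue's own z axis and vertical above 0.5 rad).
It fails at once if another loose thing is moved by more than 30 mm or another cup or bottle is tipped over (distance of any of cup_red, cup_yellow, wash_bottle, amber_bottle, magnifier, cup_brush, caliper from where it was at the start of the episode above 0.03 m or angle between any of cup_red, cup_yellow, wash_bottle, amber_bottle's own z axis and vertical above 0.4 rad).
It also fails if it takes over 51 s, if anything falls off the work surface, if the arm or the gripper's body presses on something with over 40 N, if the wrist force passes 120 N, or if a joint passes its speed limit or range.

## Working session

There is one attempt and no reset: what is moved stays moved. The work goes in short steps, each a Python script; the robot and the scene stay as the last script left them, time stands still between calls to the robot, and variables do not carry over. Pictures are saved under pics/ and viewed, about 8 in all and at most 12, crops included, and the job is handed in when it is done.

```bash
mkdir -p pics; ls
cat > h.py <<'E'
import numpy as np, cv2
from workcell import r, command_gripper, optics
def grab(n):
    im,d=optics.get_image(n); return im,d
def save(im,fn): cv2.imwrite('pics/'+fn,cv2.cvtColor(im,cv2.COLOR_RGB2BGR))
def cam(n):
    m=optics.camera_model(n); return np.array(m['K']),float(m['k1']),np.array(m['R']),np.array(m['t'])
def rays(n,uv):
    K,k1,R,t=cam(n); uv=np.atleast_2d(uv).astype(float)
    p=np.c_[(uv[:,0]-K[0,2])/K[0,0],(uv[:,1]-K[1,2])/K[1,1]]; q=p.copy()
    for _ in range(20): q=p/(1+k1*(q**2).sum(1,keepdims=True))
    return -R.T@t, np.c_[q,np.ones(len(q))]@R
def onplane(n,uv,z):
    c,d=rays(n,uv); return c+d*((z-c[2])/d[:,2])[:,None]
def proj(n,X):
    K,k1,R,t=cam(n); c=np.atleast_2d(X)@R.T+t; q=c[:,:2]/c[:,2:]
    q=q*(1+k1*(q**2).sum(1,keepdims=True)); return q@K[:2,:2].T+K[:2,2]
E
python3 - <<'E'
from h import *
for n in('scene','top'):
    im,d=grab(n); save(im,n+'0.png'); np.savez('/tmp/'+n+'0',im=im,d=d)
    K,k1,R,t=cam(n); print(n,K.tolist(),k1,(-R.T@t).round(3),R.round(3).tolist())
E
```

```text
pics
scene [[487.5065578648248, 0.0, 280.42850214345026], [0.0, 487.5065578648248, 206.54378467562296], [0.0, 0.0, 1.0]] -0.15122750957777803 [1.075 0.412 1.123] [[-0.703, 0.711, 0.014], [0.573, 0.578, -0.581], [-0.421, -0.401, -0.813]]
top [[482.02676470586607, 0.0, 285.07346223394075], [0.0, 482.02676470586607, 201.18133807466563], [0.0, 0.0, 1.0]] 0.04534749800759498 [ 0.244 -0.065  1.389] [[-0.094, -0.996, -0.007], [-0.967, 0.093, -0.237], [0.236, -0.016, -0.972]]
```

View pics/scene0.png

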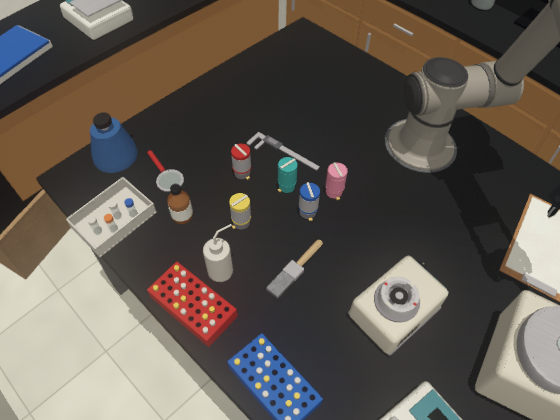

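View pics/top0.png

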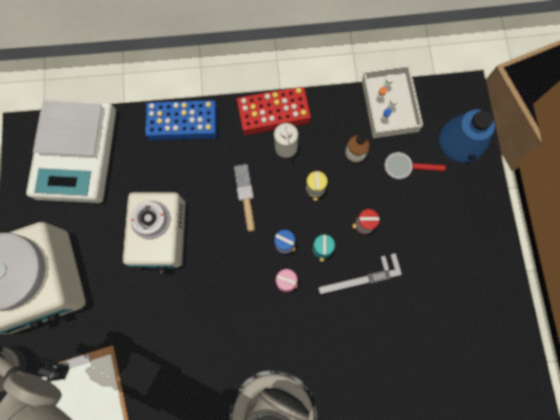

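The scene view shows the blue cup at about (309,200) and the mill at (399,297). In the top view they are at (285,241) and (153,230). Next I'll measure the cap, ridge and collar by colour, and enlarge crops to check.

```bash
cat > m.py <<'E'
from h import *
def blob(m,uv0,rad=35):
    n,l,s,c=cv2.connectedComponentsWithStats(m.astype(np.uint8))
    ok=[i for i in range(1,n) if np.hypot(*(c[i]-uv0))<rad]
    i=max(ok,key=lambda i:s[i,4]); return l==i,c[i],s[i]
D={n:np.load(f'/tmp/{n}0.npz') for n in('scene','top')}
out=[]
for n,uc,um in(('scene',(309,197),(399,297)),('top',(285,241),(150,222))):
    im=D[n]['im']; d=D[n]['d']; hsv=cv2.cvtColor(im,cv2.COLOR_RGB2HSV)
    H,S,V=[hsv[...,i].astype(int) for i in range(3)]
    b,c,s=blob((H>100)&(H<125)&(S>120)&(V>60),uc,20)
    print(n,'blue',c.round(1),s)
    hull=cv2.fillPoly(np.zeros(b.shape,np.uint8),[cv2.convexHull(np.argwhere(b)[:,::-1].astype(np.int32))],1)>0
    ridge=hull&(S<110)&(V>110)
    uv=np.argwhere(ridge)[:,::-1]; P=onplane(n,uv,.106)[:,:2]
    w,v=np.linalg.eigh(np.cov(P.T)); print(' ridge',len(uv),P.mean(0).round(4),np.degrees(np.arctan2(v[1,1],v[0,1])).round(1),np.sqrt(w).round(4))
    # depth cloud: cap
    uvb=np.argwhere(hull)[:,::-1]; K,k1,R,t=cam(n)
    def cloud(uv):
        c0,dd=rays(n,uv); return c0+dd*d[uv[:,1],uv[:,0]][:,None]
    Pc=cloud(uvb); t_=Pc[:,2]>.098; print(' captop depth',Pc[t_].mean(0).round(4),t_.sum(),Pc[t_].min(0).round(3),Pc[t_].max(0).round(3))
    y,x=np.mgrid[um[1]-60:um[1]+60,um[0]-60:um[0]+60]; uvm=np.c_[x.ravel(),y.ravel()]; Pm=cloud(uvm)
    h=(Pm[:,2]>.128)&(Pm[:,2]<.142); print(' rim depth',h.sum(),Pm[h].mean(0).round(4),Pm[h].min(0).round(3),Pm[h].max(0).round(3))
    e=cv2.minEnclosingCircle(Pm[h][:,:2].astype(np.float32)); print('  circ',e)
    hs=(Pm[:,2]>.088)&(Pm[:,2]<.106); rr=cv2.minAreaRect(Pm[hs][:,:2].astype(np.float32)); print('  housing',hs.sum(),rr, np.median(Pm[hs][:,2]))
    red=((H<8)|(H>172))&(S>120)&(V>80)
    nn,l,st,cc=cv2.connectedComponentsWithStats(red.astype(np.uint8))
    for i in range(1,nn):
        if np.hypot(*(cc[i]-um))<40: print('  red',cc[i].round(1),st[i,4],onplane(n,cc[i],.135).round(4))
    for nm,u0,k in(('cup',uc,30),('mill',um,60)):
        cr=im[u0[1]-k:u0[1]+k,u0[0]-k:u0[0]+k]; out.append(cv2.resize(cr,(400,300) if 0 else (300,300),interpolation=cv2.INTER_NEAREST))
save(np.vstack([np.hstack(out[:2]),np.hstack(out[2:])]),'crops0.png')
E
python3 m.py
```

```text
scene blue [309.4 191.7] [300 183  20  18 247]
 ridge 54 [ 0.4552 -0.0727] 59.2 [0.0026 0.0155]
 captop depth [ 0.4622 -0.068   0.1144] 260 [ 0.427 -0.1    0.098] [1.075 0.412 1.123]
 rim depth 711 [0.5463 0.2831 0.1341] [0.5   0.239 0.128] [0.59  0.326 0.14 ]
  circ ((0.5450859069824219, 0.2835651934146881), 0.045762114226818085)
  housing 3154 ((0.523801326751709, 0.2845675051212311), (0.14051364362239838, 0.2012726366519928), 83.74044799804688) 0.09732809876579385
  red [385.2 283.4] 5 [[0.5468 0.243  0.135 ]]
  red [414.5 303.5] 4 [[0.5399 0.3215 0.135 ]]
top blue [287.4 233.9] [277 229  19  14 125]
 ridge 6 [ 0.4491 -0.0891] 58.8 [0.0006 0.0064]
 captop depth [ 0.4631 -0.0824  0.1022] 97 [ 0.444 -0.1    0.098] [ 0.477 -0.058  0.107]
 rim depth 589 [0.5391 0.2835 0.1343] [0.496 0.24  0.128] [0.584 0.328 0.142]
  circ ((0.5406607389450073, 0.2835060954093933), 0.045166708528995514)
  housing 2613 ((0.5191571116447449, 0.2859290540218353), (0.13847781717777252, 0.20088310539722443), 84.89993286132812) 0.09796781294759005
```

View pics/crops0.png

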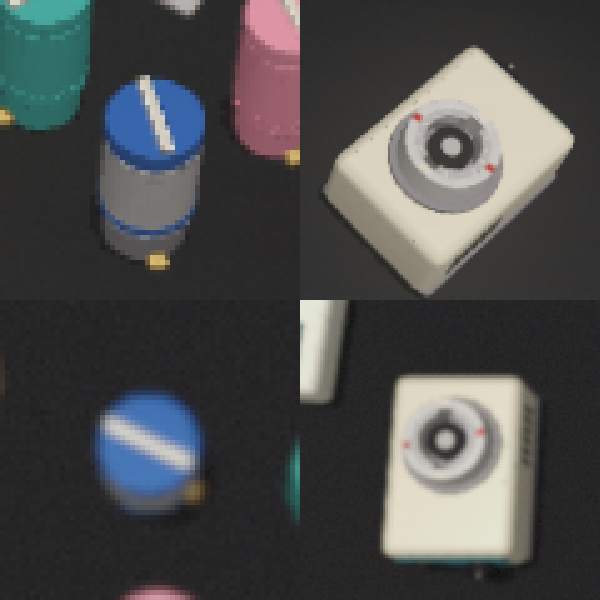

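The crops show the ridge clearly in both views. The brass lug is on the near side, the teal panel faces the robot (mill +x ≈ world +x), and the two red marks lie along ±y. Next I'll refine the estimates, locate the neighbouring cups and check IK options.

```bash
cat > m2.py <<'E'
from h import *
from scipy.spatial.transform import Rotation as Ro
D={n:np.load(f'/tmp/{n}0.npz') for n in('scene','top')}
for n,uc,um,rc in(('scene',(309.5,191.5),(399,297),13),('top',(285,240.5),(150,222),12)):
    im=D[n]['im']; hsv=cv2.cvtColor(im,cv2.COLOR_RGB2HSV); H,S,V=[hsv[...,i].astype(int) for i in range(3)]
    yy,xx=np.mgrid[:420,:560]; near=np.hypot(xx-uc[0],yy-uc[1])<rc
    b=near&(H>95)&(H<130)&(S>110)&(V>60)
    hull=cv2.fillPoly(np.zeros(b.shape,np.uint8),[cv2.convexHull(np.argwhere(b)[:,::-1].astype(np.int32))],1)>0
    g=np.clip((150-S)/100.,0,1)*(V>100)*hull
    uv=np.argwhere(g>0)[:,::-1]; w=g[g>0]; P=onplane(n,uv,.106)[:,:2]
    mu=(w[:,None]*P).sum(0)/w.sum(); C=np.cov(P.T,aweights=w); ev,v=np.linalg.eigh(C)
    uvh=np.argwhere(hull)[:,::-1].mean(0)
    print(n,'ridge',len(uv),mu.round(4),np.degrees(np.arctan2(v[1,1],v[0,1])).round(1),np.sqrt(ev).round(4),'hull@.1',onplane(n,uvh,.100).round(4))
    red=np.clip(im[...,0].astype(float)-np.maximum(im[...,1],im[...,2])-25,0,None)*(np.hypot(xx-um[0],yy-um[1])<32)
    k,l,st,cc=cv2.connectedComponentsWithStats((red>0).astype(np.uint8)); R=[]
    for i in range(1,k):
        ww=red*(l==i)
        if ww.sum()>60: c=np.array([(ww*xx).sum(),(ww*yy).sum()])/ww.sum(); R.append(onplane(n,c,.135)[0]); print('  red',c.round(1),ww.sum(),R[-1].round(4))
    for nm,lo,hi in(('turq',78,95),('pink',160,176),('yellow',22,32)):
        m=((H>=lo)&(H<=hi)&(S>90)&(V>110)).astype(np.uint8); k,l,st,cc=cv2.connectedComponentsWithStats(m)
        for i in range(1,k):
            if st[i,4]>50 and np.hypot(*(cc[i]-uc))<90: print('  ',nm,st[i,4],onplane(n,cc[i],.098)[0].round(3))
s=r.read_state(); M=Ro.from_quat(s['eef_rot']).as_matrix(); print(M.round(3).tolist(),s['time_s'],r.tip_extent)
def Q(a): # jaw y axis heading a (deg)
    a=np.radians(a); y=np.array([np.cos(a),np.sin(a),0]); z=np.array([0,0,-1.]); return Ro.from_matrix(np.c_[np.cross(y,z),y,z]).as_quat()
for a in range(-180,180,30):
    f=lambda p:(lambda q:None if q is None else np.round(q,2).tolist())(r.solve_ik(p,Q(a)))
    print(a,f([.46,-.075,.08]),f([.543,.283,.2]))
E
python3 m2.py
```

```text
scene ridge 68 [ 0.4561 -0.0722] 57.9 [0.0049 0.0156] hull@.1 [[ 0.4555 -0.0729  0.1   ]]
  red [385.5 283.4] 581.0 [0.5463 0.2434 0.135 ]
  red [414.5 303.6] 589.0 [0.5401 0.3217 0.135 ]
   turq 299 [ 0.444 -0.165  0.098]
   pink 365 [ 0.392 -0.04   0.098]
   yellow 278 [ 0.611 -0.178  0.098]
top ridge 175 [ 0.4507 -0.0722] 58.7 [0.0067 0.0159] hull@.1 [[ 0.4528 -0.0733  0.1   ]]
  red [161.7 214.2] 224.0 [0.5449 0.2451 0.135 ]
  red [132.  219.4] 135.0 [0.5385 0.3234 0.135 ]
   turq 250 [ 0.428 -0.178  0.098]
   yellow 280 [ 0.607 -0.178  0.098]
[[-0.916, 0.401, -0.001], [0.401, 0.916, -0.001], [0.0, -0.001, -1.0]] 0.1 0.025
-180 [-0.33, 0.47, 1.9, -0.0, 0.77, 2.82] [0.36, 0.55, 1.35, -0.0, 1.24, -2.79]
-150 [-0.33, 0.47, 1.9, -0.0, 0.77, 2.29] [0.36, 0.55, 1.35, -0.0, 1.24, 2.97]
-120 [-0.33, 0.47, 1.9, -0.0, 0.77, 1.77] [0.36, 0.55, 1.35, -0.0, 1.24, 2.45]
-90 [-0.33, 0.47, 1.9, -0.0, 0.77, 1.24] [0.36, 0.55, 1.35, -0.0, 1.24, 1.93]
-60 [-0.33, 0.47, 1.9, -0.0, 0.77, 0.72] [0.36, 0.55, 1.35, -0.0, 1.24, 1.4]
-30 [-0.33, 0.47, 1.9, -0.0, 0.77, 0.2] [0.36, 0.55, 1.35, -0.0, 1.24, 0.88]
0 [-0.33, 0.47, 1.9, -0.0, 0.77, -0.33] [0.36, 0.55, 1.35, -0.0, 1.24, 0.36]
30 [-0.33, 0.47, 1.9, -0.0, 0.77, -0.85] [0.36, 0.55, 1.35, -0.0, 1.24, -0.17]
60 [-0.33, 0.47, 1.9, -0.0, 0.77, -1.37] [0.36, 0.55, 1.35, -0.0, 1.24, -0.69]
90 [-0.33, 0.47, 1.9, -0.0, 0.77, -1.9] [0.36, 0.55, 1.35, -0.0, 1.24, -1.22]
120 [-0.33, 0.47, 1.9, -0.0, 0.77, -2.42] [0.36, 0.55, 1.35, -0.0, 1.24, -1.74]
150 [-0.33, 0.47, 1.9, -0.0, 0.77, -2.94] [0.36, 0.55, 1.35, -0.0, 1.24, -2.26]
```

Estimates: the cup is at (0.4545, -0.0725) with its ridge at 58.3°. The socket is at (0.5425, 0.2834) with mill yaw -5.4°. Pink stands 70 mm away at 153°, so I'll grip along 25° first to centre the cup, then along 105° for the real grip, and lift.

```bash
cat >> h.py <<'E'
from scipy.spatial.transform import Rotation as Ro
def Q(a):
    a=np.radians(a); y=np.array([np.cos(a),np.sin(a),0]); z=np.array([0,0,-1.]); return Ro.from_matrix(np.c_[np.cross(y,z),y,z]).as_quat()
def st(tag=''):
    s=r.read_state(); print(tag,'t',round(s['time_s'],2),'pos',np.round(s['eef_pos'],4),'F',np.round(s['contact_force'],1),'w',round(s['grip_width'],4),'q6',round(s['joint_positions'][5],2)); return s
E
python3 - <<'E'
from h import *
x,y=.4545,-.0725
command_gripper(.070,20)
r.reach([x,y,.16],Q(25)); r.move_straight([x,y,.072],speed=.15)
st('down'); command_gripper(.04,20); st('c1'); command_gripper(.070)
r.reach([x,y,.072],Q(105)); st('rot'); command_gripper(.04,100); st('c2')
r.move_straight([x,y,.23],speed=.15); st('lift')
for n in('scene','top'): im,d=grab(n); np.savez('/tmp/'+n+'1',im=im,d=d); save(im,n+'1.png')
st()
E
```

```text
down t 3.33 pos [ 0.455  -0.0724  0.0725] F [0.  0.2 0.5] w 0.0699 q6 -0.76
c1 t 3.61 pos [ 0.4549 -0.0727  0.0729] F [-1.4 -0.8  4.9] w 0.0538 q6 -0.76
rot t 5.17 pos [ 0.4545 -0.0725  0.072 ] F [-0.2  0.4 -0.2] w 0.07 q6 -2.16
c2 t 5.47 pos [ 0.4546 -0.0726  0.0725] F [-0.8 -0.5  5.4] w 0.0525 q6 -2.16
lift t 6.67 pos [ 0.4539 -0.0723  0.2291] F [-0.2 -0.6 -4. ] w 0.0524 q6 -2.16
 t 6.78 pos [ 0.454  -0.0724  0.229 ] F [ 0.4 -0.3 -3. ] w 0.0522 q6 -2.16
```

View pics/scene1.png

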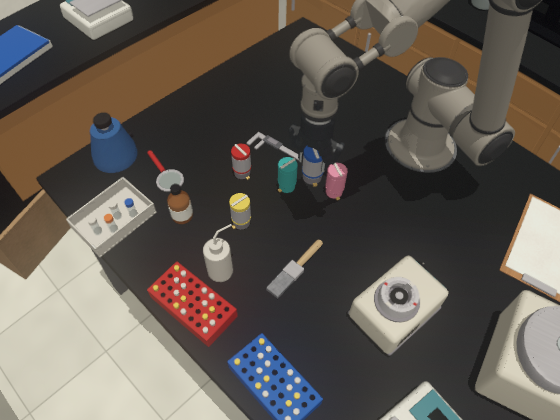

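The cup is held upright, with its lug near (317,186), and the neighbours are untouched. Now I'll carry it over the socket in slot orientation and check the lug and body from there.

```bash
cat > m3.py <<'E'
from h import *
import sys
n='scene'; k=sys.argv[1]; zu=float(sys.argv[2]); c0=np.array([.5425,.2834])
im,d=grab(n); np.savez('/tmp/s'+k,im=im); t,_=grab('top'); 
hsv=cv2.cvtColor(im,cv2.COLOR_RGB2HSV); H,S,V=[hsv[...,i].astype(int) for i in range(3)]
a=np.radians(-5.4); L=np.r_[c0+.031*np.array([np.cos(a),np.sin(a)]),zu+.005]
p=proj(n,L)[0]; print('lug expected',p.round(1))
yy,xx=np.mgrid[:420,:560]
m=(np.hypot(xx-p[0],yy-p[1])<14)&(H>12)&(H<30)&(S>90)&(V>110)
if m.sum():
    uv=np.argwhere(m)[:,::-1]; print('brass px',m.sum(),uv.mean(0).round(1),uv.min(0),uv.max(0)); P=onplane(n,uv.mean(0),zu+.005)[0]; print('->',P.round(4),np.degrees(np.arctan2(*(P[:2]-c0)[::-1])).round(1))
A=np.r_[c0,zu+.05]; u=proj(n,A)[0].astype(int)
v=proj('top',A)[0].astype(int)
cr=lambda I,u:cv2.resize(I[max(u[1]-50,0):u[1]+50,max(u[0]-50,0):u[0]+50],(400,400),interpolation=cv2.INTER_CUBIC)
save(np.hstack([cr(im,u),cr(t,v)]),'mill'+k+'.png'); print('crop origin',u-50,v-50)
E
python3 - <<'E'
from h import *
r.reach([.454,-.0724,.27],Q(105)); 
r.reach([.5425,.2834,.27],Q(41.3)); r.move_straight([.5425,.2834,.238],speed=.15); st('hover')
E
python3 m3.py 1 .1655
```

```text
hover t 9.0 pos [0.5425 0.2826 0.2378] F [ 0.7  0.3 -2.8] w 0.0524 q6 -0.36
lug expected [394.4 294.8]
brass px 18 [395.8 293. ] [393 291] [398 295]
-> [0.5678 0.2802 0.1705] -7.3
crop origin [358 226] [ 87 159]
```

View pics/mill1.png

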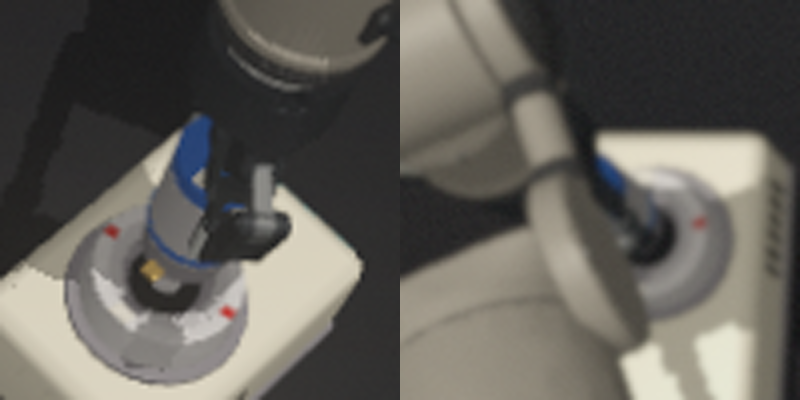

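The crop shows the lug at about (395,293), in line with the near-side white mark between the two red ones, and the cup over the bore. Now a guarded descent to just above the spring plate.

Run:
```python
from h import *
p=np.array([.5425,.2834])
print(r.move_straight([*p,.212],speed=.08,max_force=8)); st('rim')
hit=r.move_straight([*p,.2005],speed=.03,max_force=8); s=st('hit %s'%hit); print(np.round(s['torque'],2))
```

```text
False
rim t 9.57 pos [0.5425 0.2834 0.212 ] F [-0.3  0.7 -3.1] w 0.0524 q6 -0.36
hit False t 10.11 pos [0.5425 0.2834 0.2004] F [ 0.1 -0.6 -3.4] w 0.0528 q6 -0.36
[-0.01 -0.04  0.04]
```

It entered without contact. Pressing down against the spring.

Run:
```python
from h import *
p=np.array([.5425,.2834])
hit=r.move_straight([*p,.1890],speed=.03,max_force=30); s=st('press %s'%hit); print(np.round(s['torque'],2))
r.hold(.2); s=st('held'); print(np.round(s['torque'],2))
```

```text
press False t 10.64 pos [0.5429 0.2835 0.1907] F [-3.5 -0.6  8.3] w 0.0523 q6 -0.36
[-0.21  0.51 -0.04]
held t 10.84 pos [0.5429 0.2836 0.1908] F [-3.1 -1.3  9.4] w 0.0523 q6 -0.36
[-0.23  0.52 -0.02]
```

The plate reads about 7.5 mm down, from both the 12.4 N force and the height. I'll press a little deeper and turn clockwise in steps, watching the torque.

Run:
```python
from h import *
p=np.array([.5425,.2834])
r.move_straight([*p,.1870],speed=.03,max_force=30); st('press')
for a in (26,11,-4,-19,-32,-37):
    r.reach([*p,.1870],Q(a)); s=st(a); T=np.array(s['torque'])
    M=Ro.from_quat(s['eef_rot']).as_matrix(); print('   T',T.round(2),'jaw',np.degrees(np.arctan2(M[1,1],M[0,1])).round(1),'tilt',np.degrees(np.arccos(-M[2,2])).round(2))
    if abs(T[2])>1.5: break
```

```text
press t 11.09 pos [0.5429 0.2836 0.1889] F [-3.2 -1.9  9.9] w 0.0522 q6 -0.36
26 t 11.46 pos [0.5438 0.2839 0.1894] F [-0.   0.2  9.4] w 0.0526 q6 -0.1
   T [-0.05  0.16 -0.09] jaw 26.0 tilt 0.32
11 t 11.82 pos [0.544  0.2839 0.1895] F [ 0.4  0.2 10.2] w 0.0529 q6 0.16
   T [-0.12  0.01 -0.1 ] jaw 11.0 tilt 0.35
-4 t 12.18 pos [0.5441 0.2839 0.1895] F [-0.4 -0.9 10. ] w 0.0524 q6 0.43
   T [-0.17 -0.04 -0.09] jaw -4.0 tilt 0.36
-19 t 12.53 pos [0.5441 0.2839 0.1895] F [ 0.3  0.2 10.1] w 0.052 q6 0.69
   T [-0.16  0.01 -0.1 ] jaw -19.0 tilt 0.36
-32 t 12.87 pos [0.544  0.2838 0.1895] F [ 0.7 -0.6  9.4] w 0.0523 q6 0.92
   T [-0.23 -0.01 -0.05] jaw -32.0 tilt 0.34
-37 t 13.12 pos [0.5439 0.2838 0.1895] F [-0.3  0.1 10.1] w 0.0524 q6 1.0
   T [-0.18  0.04 -0.07] jaw -37.0 tilt 0.33
```

```bash
python3 - <<'E'
from h import *
p=np.array([.5425,.2834])
for a in (-39,-41,-43,-45):
    r.reach([*p,.1865],Q(a)); s=st(a); T=np.array(s['torque']); print('   T',T.round(2))
    if abs(T[2])>.4: break
E
python3 m3.py 2 .117
```

```text
-39 t 13.37 pos [0.5433 0.2839 0.1892] F [-2.8 -1.  11.9] w 0.0521 q6 1.04
   T [-0.29  0.55  0.1 ]
-41 t 13.62 pos [0.5426 0.2839 0.1891] F [-5.  -0.8 13. ] w 0.0524 q6 1.07
   T [-0.2   0.97  0.59]
lug expected [389.9 304.1]
brass px 1 [389. 291.] [389 291] [389 291]
-> [0.549 0.259 0.122] -75.0
crop origin [353 237] [ 93 163]
```

View pics/mill2.png

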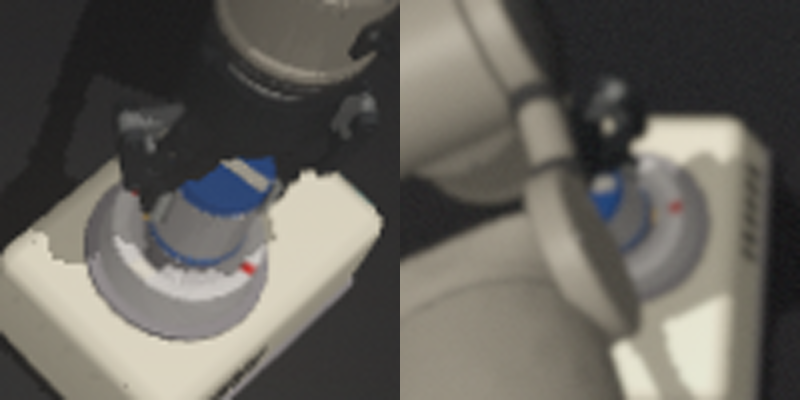

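The torque rose to 0.6 N m at heading -41°, where the stop was expected. The ridge, from about (408,277) to (419,285), points at the red marks. I'll check that angle numerically, check for steadiness and finish.

Run:
```python
from h import *
a,b=onplane('scene',[[408,277],[419,284.5]],.223); print('ridge deg',np.degrees(np.arctan2(*(b-a)[1::-1])),'target 94.6')
r.reach([.5425,.2834,.1865],Q(-40)); r.hold(.4)
s=st('end'); print(np.round(s['torque'],2), 'plate mm', (.135-.009-(s['eef_pos'][2]-.0725))*1e3)
n='scene'; im,_=grab(n); im0=np.load('/tmp/scene0.npz')['im']; df=cv2.absdiff(im,im0).max(2)[100:300,130:350]>60; print('changed px left area',df.sum(),np.argwhere(df).mean(0)[::-1]+[130,100] if df.any() else '')
r.hold(.3); st('again'); r.finish_job()
```

```text
ridge deg 94.5685830440462 target 94.6
end t 14.37 pos [0.5428 0.2839 0.1886] F [-4.6  0.4 11.6] w 0.0526 q6 1.05
[-0.09  0.71  0.  ] plate mm 9.87051151488745
changed px left area 562 [308.9430605  198.52135231]
again t 14.72 pos [0.5428 0.2839 0.1886] F [-3.8  0.2 10.2] w 0.0524 q6 1.05
the job is handed in; nothing more can be done
```

The job is handed in at about 15 s of the 51 s allowed. The blue cup is in the socket, turned to the stop, pressed down and still gripped. No verdict is reported, so this rests on my own checks.

I centred the cup with a light grip and gripped it at 100 N. I then carried it upright to the mill, and the lugs entered the slots without touching. I pressed it onto the spring and turned it clockwise about 80° until the torque rose to 0.6 N m, then eased back about 1° while keeping the push and grip.

Last checks:
- **Turn:** the ridge read 94.6° against a target of 94.6°, taken just before the 1° ease-back. I picked the ridge ends by eye, so this is good only to a few degrees.
- **Press:** the plate is about 9.9 mm down by arm height and about 8.5–10 mm by force (13–15 N). The two differ slightly, but both are well past 6.5 mm.
- **Position and tilt:** the TCP is within 1 mm of my estimate of the socket axis. The tool was tilted 0.006 rad when last measured during the turn.
- **Side load:** about 4 N of sideways force remained on the cup at the end, and the arm was steady.
- **Other things:** the changed pixels around the cups, bottles and tools centre on the blue cup's old place, with no sign that anything else moved. I did not measure each object separately.

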